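Shuffle the sprouted seed tray into the light

ROBOT

A 6-joint arm with a two-finger parallel gripper is mounted at the origin on the work surface. World frame = base frame: x ahead of the robot, y to its left, z up, the work surface at z = 0. Lengths are in m, angles in rad, forces in N, time in s.
With the tool pointing down it reaches from about 0.275 to 0.85 m from the base axis. Payload 5.2 kg.
Tool frame: the origin (TCP) lies midway between the tips of the shut fingers; the grasp point (between the pads) lies 19 mm behind it; y points along the fingers, x is the direction in which the jaws open and shut, and the axes are right-handed (so a half turn about y gives the same grasp; the last joint's range is limited). The gripper opens to 85 mm and grips with 20 to 120 N. Pads are 22 mm wide; open, the fingers measure 114 mm over their backs; the gripper's body (76 mm by 85 mm) begins 54 mm behind the grasp point. The pads swing forward as they close: fully open they stand 13 mm farther back than shut.
Start: joints at [-1.552, 0.259, 1.535, -0, 1.348, -0.203], TCP at [0.121, -0.537, 0.231] pointing down, gripper open.
Joint ranges: [-3.14, 3.14], [-0.91, 2.08], [0.19, 2.58], [-1.22, 4.36], [0.22, 2.71], [-3.12, 3.12]. Speed limits (rad/s): [2.57, 2.57, 3.14, 3.14, 3.14, 3.14].

INTERFACE

Orientations are given as a unit quaternion [w, x, y, z].
In Python, from workcell import env, eyes, sign_off gives the robot as it stands. The module is installed in compiled form; this text tells all that it offers.
- The arm moves only by the tool step_arm, never from a script. Its argument "rows" is a list of rows, each a list of 4 numbers: the shift along the tool's x, y, z in mm, then the turn about the tool's y in rad. In form: [[dx, dy, dz, roll], ...]. A call has 1 to 8 rows; each row shifts and turns the pose as measured when the row begins, along the tool's axes as they then stand; what a row does not reach is not made up. A row lasts 1/12 s, in which the tool goes at most 41.7 mm and 7.16 degrees, less where a joint would pass 70% of its speed; a pose out of reach is approached as far as the arm can. A call with a gripper value outside its range is refused whole. "fingers" is the gripper command: -1 is shut, 1 is fully open, values between are in proportion, set as the call begins (left out, the last holds). The fingers move at their own pace and stop on an object; "newtons" is the grip in N (left out, the last holds). Time passes only in rows, so rows that do not move let the fingers close. It gives the time, the measured TCP pose, the force and the opening at its end, in the units of the state.
- env.get_state(): the state, without advancing time (a new reading comes with each control period).
- eyes.snapshot(name): name is "scene" or "top" or "wrist"; returns a dict with "img" (420x560x3 uint8, red, green, blue), "z_map" (420x560 float32, m along the optical axis (not along the pixel's ray), 0 where there is no reading), "camera_matrix" (3x3 intrinsics, pixels), "R" (3x3) and "t" (3): a world point X has camera coordinates R X + t; the wrist camera has in their place "mount" (4x4, takes a point from camera to tool coordinates, whose origin is the TCP and whose axes are the tool frame's). Camera axes: x right, y down, z forward; pixel columns grow to the right and rows downward; lengths in m; the calibration is good to about 2 mm. A picture is of the moment at which its call begins: read the wrist's pose just before it.
- sign_off(): hands the job in, once; it reports no verdict.
The state is a dict: "t": time; "joints": joint angles; "joint_velocities": joint speeds; "joint_efforts": joint torques, N m; "ee_pos": TCP position; "ee_rot": TCP orientation; "ft_force": force on the tool from outside, world axes, zero at the start; "moment": the same for the moment, N m; "grip_width": finger opening in m.
Only numpy, scipy, OpenCV 4.12 (cv2) and the standard library are available. Lean on these libraries where they do the work, as an engineer would, in place of code of your own. Each camera call takes 0.05 s, during which the arm holds its last target. There are 200 camera calls.

TASK

Bring the sprouted seed tray (red knob) to the corner of the yellow plant tray nearest the French doors, the far left one as the robot sees it, where it gets the light. The lids are only clipped on, so do not lift the trays but slide them by their knobs, one at a time, each into the place that is empty: first the side tray, then the one standing in that corner, then the sprouted one. Push each fully home, hold it for a moment against the teak packing strip ahead of it with a firm but gentle push before you let go, and leave everything else on the table alone.

Things in the scene. Friction and masses are not known exactly. Their poses are not given: they have to be found in the camera images.
- plant_tray: Yellow plastic plant tray, does not move; 286 (its x) by 354 mm (its y) over the lip, rim 40 mm high, floor 4 mm thick. Four places, two by two; the near right one (-x, -y) is empty. Inside each of the four sides stands a teak packing strip, 12 mm thick, top 50 mm above the table, wedged fast. Origin: centre of the underside; x points away from the robot, y left, z up.
- door_corner (a point): Middle of the floor of the far left place (+x, +y), nearest the French doors: the sprouted tray goes here. 49 and 66 mm from the plant tray's centre.
- empty_place (a point): Middle of the floor of the near right place (-x, -y), empty at first. The inner faces of the strips are 98.5 to 118.5 mm (far, near) and 132.5 to 152.5 mm (left, right) from the plant tray's centre, each set by hand not measured: feel for it. Creep up; a level push of 9 to 12 N at the knob, held half a second, seats a tray; over 16 N on a strip or another tray is too hard.
- tray_sprouted: Sprouted seed tray: RED knob, green seedlings under the clear lid. Starts in the far right place (+x, -y) or the near left one (-x, +y). 96 (its x) by 130 mm (its y), set the same way round as the plant tray; body 50 mm high, lid top at 58 mm, 0.5 to 0.8 kg, drags with 1 to 2 N, more if borne down on. Origin: centre of the underside, z up.
- tray_corner: Seed tray that starts in the door corner (far left place): black knob, brown plugs, no green. 96 (its x) by 130 mm (its y), set the same way round as the plant tray; body 50 mm high, lid top at 58 mm, 0.5 to 0.8 kg, drags with 1 to 2 N, more if borne down on. Origin: centre of the underside, z up.
- tray_side: The other seed tray, black knob, no green. Starts in the far right or the near left place, whichever the sprouted tray does not have. 96 (its x) by 130 mm (its y), set the same way round as the plant tray; body 50 mm high, lid top at 58 mm, 0.5 to 0.8 kg, drags with 1 to 2 N, more if borne down on. Origin: centre of the underside, z up.
- tray_sprouted_knob (a point): Red. Upright round vent knob, fixed in the middle of the lid: 28 mm across, from 58 to 82 mm above the tray's underside. This point: on its axis at half height, 70 mm above the underside.
- tray_corner_knob (a point): Black. Upright round vent knob, fixed in the middle of the lid: 28 mm across, from 58 to 82 mm above the tray's underside. This point: on its axis at half height, 70 mm above the underside.
- tray_side_knob (a point): Black. Upright round vent knob, fixed in the middle of the lid: 28 mm across, from 58 to 82 mm above the tray's underside. This point: on its axis at half height, 70 mm above the underside.
- dibber: Bystander: bamboo dibber 190 mm long, 22 mm thick, lying in front of the plant tray. Origin: under its middle.
- tamper: Bystander: wooden pot tamper, round foot 64 mm across, 92 mm tall, standing right of the plant tray. Origin: underside.
- jar: Bystander: glass jar with flip-top lid, 76 mm across, 102 mm tall, standing left of the plant tray. Origin: underside.
- clay_pot: Bystander: terracotta pot, 84 mm across, 78 mm tall, standing right of the plant tray. Origin: underside.
- tray_stack: Bystander: stack of large grey seed trays with a clear lid, 235 x 165 x 110 mm, far right on the table. Origin: underside.
- trowel: Bystander: hand trowel, 290 mm long, lying far left on the table. Origin: under its neck.

How it is judged:
By the outcome, as a careful person would: the job done as asked, in the order asked, and still so for the second after the job is handed in, with the robot touching nothing.
It also fails if it takes over 72 s, if anything falls off the work surface, if the arm or the gripper's body presses on something with over 40 N, if the wrist force passes 120 N, or if a joint passes its speed limit or range.

## Working session

There is one attempt and no reset: what is moved stays moved. The work goes in short steps, Python scripts to look and compute and a tool call to move; the robot and the scene stay as the last step left them, time stands still between calls to the robot, and variables do not carry over. Pictures are saved under pics/ and viewed, on a budget of 10 in all, crops included, one or two more only if the job needs it, and the job is handed in when it is done.

Besides the shell and the picture viewer there is one more tool, called after "Call:" as name(argument=value, ...), one argument or row to a line, values as JSON. step_arm: Moves the arm, as the interface text tells. Its arguments: {"type":"object","properties":{"rows":{"type":"array"},"fingers":{"type":"number"},"newtons":{"type":"number"}},"required":["rows"]}

```bash
mkdir -p pics; python3 - <<'E'
from workcell import env, eyes
import cv2, numpy as np, pickle
print(env.get_state())
d={n:eyes.snapshot(n) for n in("top","scene")}
pickle.dump(d,open('s0.pkl','wb'))
for n in d: 
  cv2.imwrite(f'pics/{n}0.png',d[n]["img"][:,:,::-1]); print(n,d[n]["camera_matrix"],d[n]["R"],d[n]["t"])
E
```

```text
{'t': 0.0, 'joints': array([-1.55183010e+00,  2.59308726e-01,  1.53611306e+00,  3.49740193e-05,
        1.34801256e+00, -2.02803656e-01]), 'joint_velocities': array([ 0.00045529, -0.00047798,  0.00159233, -0.00144746, -0.0001407 ,
       -0.0001525 ]), 'joint_efforts': array([ 9.47696171e-04, -4.46031046e+01, -2.90567851e+01, -2.20125912e-04,
        1.17351359e-02, -6.46675289e-06]), 'ee_pos': array([ 0.12099852, -0.53596748,  0.23048112]), 'ee_rot': array([ 0.55276471, -0.55174781,  0.44200926, -0.44119536]), 'ft_force': array([-0.29191782,  0.37105048,  0.87796091]), 'moment': array([-0.00510131,  0.02594686, -0.05679223]), 'grip_width': 0.0852477848696609}
top [[477.11876111   0.         280.01201632]
 [  0.         477.11876111 209.05065362]
 [  0.           0.           1.        ]] [[-0.01962012 -0.99966112 -0.01710819]
 [-0.99546071  0.02112584 -0.09279916]
 [ 0.09312913  0.0152098  -0.99553786]] [0.01669089 0.56126721 1.57786774]
scene [[443.32314509   0.         288.67307628]
 [  0.         443.32314509 204.85606558]
 [  0.           0.           1.        ]] [[ 0.19809176  0.9800548   0.01588243]
 [ 0.73016184 -0.13673368 -0.66945321]
 [-0.65392916  0.14420991 -0.74268442]] [-0.09609694 -0.35655304  1.9124942 ]
```

View pics/top0.png

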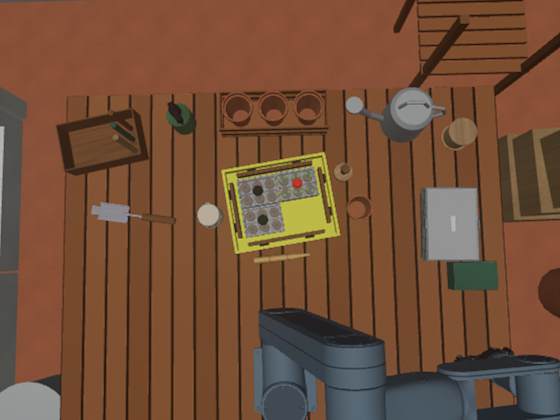

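View pics/scene0.png

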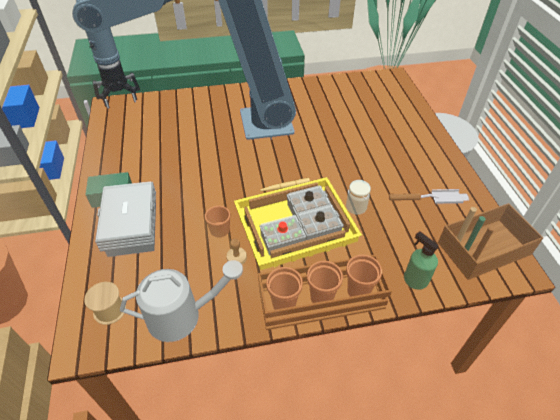

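The top view shows the red knob at (297,183) in the far right place. The black knobs are at (258,190), which is the corner tray, and (263,220), the side tray in the near left place. The near right place is empty. The scene view agrees, with red at (283,227) and black at (309,196) and (320,216). So the side tray slides right, then the corner tray slides toward the robot, then the sprouted tray slides left.

```bash
cat > h.py <<'E'
import numpy as np, cv2
from scipy.spatial.transform import Rotation as Ro
def ray(s,uv):
    K,R,t=s["camera_matrix"],s["R"],s["t"]
    c=-R.T@t; d=R.T@np.linalg.inv(K)@np.array([*uv,1.]); return c,d/np.linalg.norm(d)
def onplane(s,uv,z):
    c,d=ray(s,uv); return c+d*(z-c[2])/d[2]
def tri(a,ua,b,ub):
    c1,d1=ray(a,ua); c2,d2=ray(b,ub)
    k=np.linalg.lstsq(np.c_[d1,-d2],c2-c1,rcond=None)[0]
    p,q=c1+d1*k[0],c2+d2*k[1]; return (p+q)/2,np.linalg.norm(p-q)
def blob(s,near,kind,r=9):
    h=cv2.cvtColor(s["img"],cv2.COLOR_RGB2HSV).astype(int)
    m=(h[...,2]<60) if kind=='black' else ((h[...,0]<8)|(h[...,0]>172))&(h[...,1]>170)&(h[...,2]>110)
    vv,uu=np.nonzero(m); k=np.hypot(uu-near[0],vv-near[1])<r
    return np.array([uu[k].mean(),vv[k].mean()]),k.sum()
def wristcam(s,st):
    T=np.eye(4); q=st["ee_rot"]; T[:3,:3]=Ro.from_quat([*q[1:],q[0]]).as_matrix(); T[:3,3]=st["ee_pos"]
    M=np.linalg.inv(T@s["mount"]); s["R"],s["t"]=M[:3,:3],M[:3,3]; return s
def toolR(st): q=st["ee_rot"]; return Ro.from_quat([*q[1:],q[0]]).as_matrix()
E
python3 - <<'E'
from h import *; import pickle
d=pickle.load(open('s0.pkl','rb'));T,S=d["top"],d["scene"]
for n,k,a,b in(("red","red",(297,183),(283,227)),("corner","black",(258,190),(320,216)),("side","black",(263,220),(309,196))):
    ua,na=blob(T,a,k);ub,nb=blob(S,b,k)
    print(n,ua,na,ub,nb,tri(T,ua,S,ub),onplane(T,ua,.078))
h=cv2.cvtColor(T["img"],cv2.COLOR_RGB2HSV)
m=cv2.inRange(h,(24,150,90),(36,255,255)); c=max(cv2.findContours(m,0,2)[0],key=cv2.contourArea)
r=cv2.boxPoints(cv2.minAreaRect(c)); P=np.array([onplane(T,u,.04) for u in r]); print(r,P,P.mean(0))
for i in range(4): e=P[(i+1)%4]-P[i]; print(np.linalg.norm(e),np.degrees(np.arctan2(e[1],e[0])))
from workcell import env; print(toolR(env.get_state()))
s=__import__('workcell').eyes.snapshot("wrist"); print(s["mount"],s["camera_matrix"])
E
```

```text
red [296.84722222 182.94444444] 72 [282.26388889 227.25      ] 72 (array([ 0.64210681, -0.05319588,  0.07050623]), np.float64(0.0015896060872432876)) [ 0.64114526 -0.05225475  0.078     ]
 ** On entry to DLASCL parameter number  4 had an illegal value
 ** On entry to DLASCL parameter number  4 had an illegal value
 ** On entry to DLASCL parameter number  4 had an illegal value
 ** On entry to DLASCL parameter number  4 had an illegal value
 ** On entry to DLASCL parameter number  5 had an illegal value
 ** On entry to DLASCL parameter number  4 had an illegal valueh.py:16: RuntimeWarning: Mean of empty slice.
  return np.array([uu[k].mean(),vv[k].mean()]),k.sum()
  ret = ret.dtype.type(ret / rcount)
Traceback (most recent call last):
  File "h.py", line 10, in tri
    k=np.linalg.lstsq(np.c_[d1,-d2],c2-c1,rcond=None)[0]
      ~~~~~~~~~~~~~~~^^^^^^^^^^^^^^^^^^^^^^^^^^^^^^^^
numpy.linalg.LinAlgError: SVD did not converge in Linear Least Squares
```

```bash
sed -i "s/h\[...,2\]<60)/h[...,2]<np.sort(h[near[1]-6:near[1]+7,near[0]-6:near[0]+7,2].ravel())[0]+30)/" h.py
python3 - <<'E'
from h import *; import pickle
d=pickle.load(open('s0.pkl','rb'));T,S=d["top"],d["scene"]
for n,k,a,b in(("red","red",(297,183),(283,227)),("corner","black",(258,190),(320,216)),("side","black",(263,220),(309,196))):
    ua,na=blob(T,a,k);ub,nb=blob(S,b,k)
    print(n,ua,na,ub,nb,tri(T,ua,S,ub),onplane(T,ua,.078))
h=cv2.cvtColor(T["img"],cv2.COLOR_RGB2HSV)
m=cv2.inRange(h,(24,150,90),(36,255,255)); c=max(cv2.findContours(m,0,2)[0],key=cv2.contourArea)
r=cv2.boxPoints(cv2.minAreaRect(c)); P=np.array([onplane(T,u,.04) for u in r]); print(P,P.mean(0))
for i in range(4): e=P[(i+1)%4]-P[i]; print(np.linalg.norm(e),np.degrees(np.arctan2(e[1],e[0])))
from workcell import env,eyes; print(toolR(env.get_state()))
s=eyes.snapshot("wrist"); print(s["mount"],s["camera_matrix"])
E
```

```text
red [296.84722222 182.94444444] 72 [282.26388889 227.25      ] 72 (array([ 0.64210681, -0.05319588,  0.07050623]), np.float64(0.0015896060872432876)) [ 0.64114526 -0.05225475  0.078     ]
corner [257.5 190.3] 80 [319.83561644 216.65753425] 73 (array([0.62067839, 0.07691923, 0.07039458]), np.float64(0.0006949784724750058)) [0.61973645 0.07678654 0.078     ]
side [262.4    219.4875] 80 [308.74603175 196.0952381 ] 63 (array([0.52415911, 0.06205799, 0.07147162]), np.float64(0.0012257923265895142)) [0.52381841 0.06231378 0.078     ]
[[ 0.69805593  0.20523833  0.04      ]
 [ 0.75353852 -0.15043779  0.04      ]
 [ 0.46936984 -0.19167289  0.04      ]
 [ 0.41478114  0.15799614  0.04      ]] [0.58393636 0.00528095 0.04      ]
0.35997752949035594 -81.13377865145353
0.28714486102896947 -171.74356375375976
0.35390443695604157 98.87312705111779
0.28718710332468206 9.468172283170075
[[ 2.20017950e-01 -4.92498057e-05  9.75495822e-01]
 [-9.75494454e-01  1.66438609e-03  2.20017726e-01]
 [-1.63443751e-03 -9.99998614e-01  3.18151904e-04]]
[[ 9.99998692e-01  1.15450709e-03 -1.13311092e-03 -3.42333777e-05]
 [ 1.43308994e-03 -3.07333642e-01  9.51600745e-01 -1.43676222e-01]
 [ 7.50386699e-04 -9.51601124e-01 -3.07334895e-01  7.91469902e-02]
 [ 0.00000000e+00  0.00000000e+00  0.00000000e+00  1.00000000e+00]] [[339.36972736   0.         281.53116156]
 [  0.         339.36972736 211.72152533]
 [  0.           0.           1.        ]]
```

Call:
step_arm(
  rows=[
    [0, 0, 0, 0.066],
    [-29, 0, 27, 0],
    [-29, 0, 27, 0],
    [-29, 0, 27, 0],
    [-29, 0, 27, 0],
    [-29, 0, 27, 0],
    [-29, 0, 27, 0],
    [-29, 0, 27, 0],
  ],
  fingers=1,
)

```text
t: 0.82
ee_pos: [0.2773, -0.3039, 0.2266]
ee_rot: [0.534, -0.533, 0.466, -0.462]
ft_force: [0.9, -0.3, 1.2]
grip_width: 0.0851
```

Call:
step_arm(
  rows=[
    [-29, 0, 27, 0],
    [-29, 0, 27, 0],
    [-29, 0, 27, 0],
    [-29, 0, 27, 0],
    [-29, 0, 27, 0],
    [-29, 0, 27, 0],
    [0, 0, 0, 0],
    [0, 0, 0, 0],
  ],
)

```text
t: 1.48
ee_pos: [0.4199, -0.0896, 0.2271]
ee_rot: [0.537, -0.534, 0.463, -0.46]
ft_force: [-0.1, -1.0, 0.3]
grip_width: 0.0856
```

Call:
step_arm(
  rows=[
    [-27, 6, 25, 0],
    [-27, 6, 25, 0],
    [-27, 6, 25, 0],
    [-27, 6, 25, 0],
    [-27, 6, 25, 0],
    [0, 0, 0, 0],
    [0, 0, 0, 0],
  ],
)

```text
t: 2.07
ee_pos: [0.5272, 0.0599, 0.1952]
ee_rot: [0.534, -0.533, 0.465, -0.464]
ft_force: [1.0, 0.2, 0.0]
grip_width: 0.0855
```

```bash
python3 - <<'E'
from h import *; from workcell import env,eyes; import pickle
st=env.get_state(); s=wristcam(eyes.snapshot("wrist"),st); pickle.dump(s,open('w1.pkl','wb'))
cv2.imwrite('pics/w1.png',s["img"][:,:,::-1]); R=toolR(st)
print(st["ee_pos"],R.round(3),st["ft_force"])
for p in([.6207,.0769,.086],[.5242,.0621,.086],[.6421,-.0532,.086]):
    c=s["R"]@p+s["t"]; print((s["camera_matrix"]@c/c[2])[:2])
E
```

```text
[0.52716983 0.05994658 0.19523496] [[ 0.137 -0.001  0.991]
 [-0.991  0.002  0.137]
 [-0.002 -1.    -0.001]] [0.97979658 0.1686698  0.00542099]
[276.80752602  78.00289903]
[279.09459558 211.71148164]
[467.76058755  72.84852729]
```

View pics/w1.png

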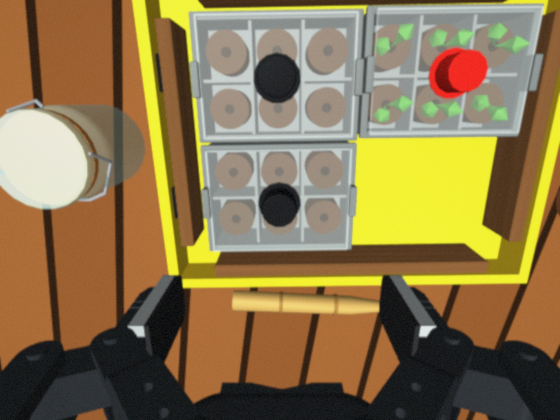

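The wrist view shows the side knob at (279,205), the corner knob at (277,78) and the red knob at (460,72). The jaws straddle the side knob's column. The rim runs almost parallel to the image rows. I'll measure the rim line and the knob.

```bash
python3 - <<'E'
from h import *; import pickle
s=pickle.load(open('w1.pkl','rb')); T=pickle.load(open('s0.pkl','rb'))["top"]
h=cv2.cvtColor(s["img"],cv2.COLOR_RGB2HSV); m=cv2.inRange(h,(22,140,70),(38,255,255))
pts=[]
for u in list(range(215,370,8))+list(range(440,510,8)):
    col=np.nonzero(m[:330,u])[0]; pts.append(onplane(s,(u,col.max()),.04)[:2])
pts=np.array(pts); l=cv2.fitLine(pts.astype(np.float32),cv2.DIST_HUBER,0,.01,.01).ravel()
print("near outer edge dir deg",np.degrees(np.arctan2(l[1],l[0])),l[2:], "yaw", np.degrees(np.arctan2(l[1],l[0]))%180-90)
pp=[]
for v in range(30,240,8):
    pp.append(onplane(s,(np.nonzero(m[v])[0].min(),v),.04)[:2])
l=cv2.fitLine(np.array(pp,np.float32),cv2.DIST_HUBER,0,.01,.01).ravel(); print("left edge yaw",np.degrees(np.arctan2(l[1],l[0])),l[2:])
for n,a,k,t in(("side",(279,205),"black",(263,220)),("corner",(277,78),"black",(258,190)),("red",(460,72),"red",(297,183))):
    u,c=blob(s,a,k,34); ut,_=blob(T,t,k); print(n,u,c,tri(s,u,T,ut),onplane(s,u,.08))
E
```

```text
near outer edge dir deg -81.017235 [0.43739894 0.01628552] yaw 8.982765
left edge yaw 8.834507 [0.5450053  0.17786758]
side [278.89892802 203.96324655] 1306 (array([0.52467333, 0.06272662, 0.06672446]), np.float64(0.000371869364310964)) [0.52866663 0.06293327 0.08      ]
corner [276.63508772  77.64210526] 1710 (array([0.62256596, 0.0779267 , 0.05743942]), np.float64(0.00030414799967875785)) [0.62127583 0.07720528 0.08      ]
red [457.48493409  71.24717514] 2124 (array([ 0.6431344 , -0.05240354,  0.07166566]), np.float64(0.0020778012205972694)) [ 0.6429838  -0.04864758  0.08      ]
```

Call:
step_arm(
  rows=[
    [-3, 20, -2, -0.018],
    [0, 30, 0, 0],
    [0, 30, 0, 0],
    [0, 25, 0, 0],
    [0, 14, 0, 0],
    [0, 0, 0, 0],
  ],
)

```text
t: 2.62
ee_pos: [0.5242, 0.0506, 0.0761]
ee_rot: [0.536, -0.533, 0.461, -0.465]
ft_force: [-0.9, 0.2, -1.4]
grip_width: 0.0853
```

```bash
cat > st.py <<'E'
from workcell import env; from h import *
st=env.get_state(); R=toolR(st); c=np.array([.584,.0053]); y=np.radians(8.9)
A=np.array([[np.cos(y),np.sin(y)],[-np.sin(y),np.cos(y)]])
print("t",st["t"],"tcp",st["ee_pos"].round(4),"yaw",np.degrees(np.arctan2(R[1,2],R[0,2])).round(2),"tilt",R[:,1].round(4),"traycoord",(A@(st["ee_pos"][:2]-c)*1e3).round(1),"F tray",(A@st["ft_force"][:2]).round(2),st["ft_force"][2].round(2),"w",st["grip_width"])
E
python3 st.py
```

```text
t 2.6167 tcp [0.5242 0.0506 0.0761] yaw 8.17 tilt [ 5.8e-03 -3.0e-04 -1.0e+00] traycoord [-52.1  54. ] F tray [-0.82  0.33] -1.43 w 0.08532536169476122
```

Call:
step_arm(
  rows=[
    [-6, 0, 1, -0.012],
    [-5, 4, 1, 0],
    [0, 4, 0, 0],
    [0, 0, 0, 0],
  ],
)

```text
t: 2.95
ee_pos: [0.5252, 0.0582, 0.0706]
ee_rot: [0.538, -0.534, 0.459, -0.464]
ft_force: [-0.3, -1.0, 0.4]
grip_width: 0.0854
```

```bash
python3 st.py
```

```text
t 2.95 tcp [0.5252 0.0582 0.0706] yaw 8.57 tilt [ 0.0087 -0.0011 -1.    ] traycoord [-49.9  61.4] F tray [-0.49 -0.98] 0.41 w 0.08537795451275698
```

Call:
step_arm(
  rows=[
    [-5, 1, 0, 0],
    [0, 0, 0, 0],
    [0, 0, 0, 0],
  ],
)

```text
t: 3.2
ee_pos: [0.526, 0.0637, 0.0717]
ee_rot: [0.539, -0.533, 0.457, -0.465]
ft_force: [0.3, -0.2, 0.2]
grip_width: 0.0852
```

Call:
step_arm(
  rows=[
    [0, 0, 0, 0],
    [0, 0, 0, 0],
    [0, 0, 0, 0],
    [0, 0, 0, 0],
    [0, 0, 0, 0],
    [0, 0, 0, 0],
  ],
  fingers=-1,
  newtons=50,
)

```text
t: 3.7
ee_pos: [0.5269, 0.0643, 0.0731]
ee_rot: [0.54, -0.533, 0.456, -0.465]
ft_force: [-1.1, 0.4, -1.2]
grip_width: 0.0255
```

```bash
python3 st.py
```

```text
t 3.7 tcp [0.5269 0.0643 0.0731] yaw 8.68 tilt [ 0.0157 -0.0018 -0.9999] traycoord [-47.3  67.1] F tray [-1.02  0.53] -1.18 w 0.02551965404700712
```

Call:
step_arm(
  rows=[
    [4, 1, -1, 0],
    [8, 0.5, -1, 0],
    [12, 0.3, -0.5, 0],
    [12, 0.3, -0.5, 0],
    [12, 0.3, -0.3, 0],
    [10, 0.3, -0.3, 0],
    [0, 0, 0, 0],
  ],
)

```text
t: 4.28
ee_pos: [0.5353, 0.002, 0.0731]
ee_rot: [0.541, -0.532, 0.454, -0.467]
ft_force: [0.7, 1.4, 2.6]
grip_width: 0.0262
```

```bash
python3 st.py
```

```text
t 4.2833 tcp [0.5353 0.002  0.0731] yaw 8.72 tilt [ 2.220e-02 -7.000e-04 -9.998e-01] traycoord [-48.7   4.3] F tray [0.89 1.25] 2.57 w 0.026191650073459232
```

Call:
step_arm(
  rows=[
    [8, 0.2, -0.5, 0],
    [12, 0.2, -0.5, 0],
    [12, 0.2, -0.5, 0],
    [12, 0.2, -0.5, 0],
    [10, 0.2, -0.3, 0],
    [6, 0.2, -0.3, 0],
    [0, 0, 0, 0],
  ],
)

```text
t: 4.87
ee_pos: [0.5428, -0.0636, 0.0731]
ee_rot: [0.541, -0.529, 0.456, -0.468]
ft_force: [1.0, 1.5, 2.1]
grip_width: 0.0259
```

```bash
python3 - <<'E'
exec(open('st.py').read())
from workcell import eyes
s=eyes.snapshot("top"); cv2.imwrite('pics/t1.png',cv2.resize(s["img"][130:270,200:400,::-1],(800,560),interpolation=cv2.INTER_CUBIC))
s=eyes.snapshot("wrist"); cv2.imwrite('pics/w2.png',s["img"][:,:,::-1])
E
```

```text
t 4.8667 tcp [ 0.5428 -0.0636  0.0731] yaw 8.42 tilt [ 2.410e-02  9.000e-04 -9.997e-01] traycoord [-51.4 -61.7] F tray [1.26 1.33] 2.13 w 0.025850089595941237
```

View pics/w2.png

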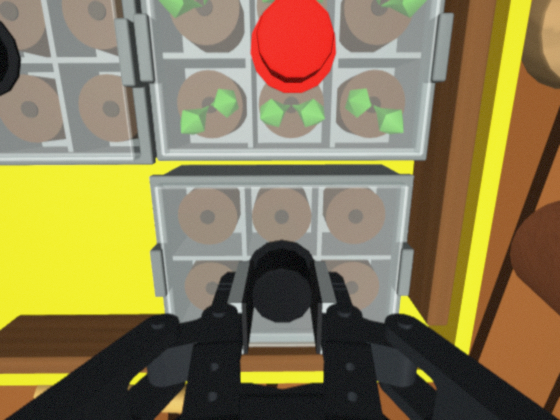

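The wrist view shows the side tray held by its knob at (283,280), straight, clear of the sprouted tray and just short of the right strip at about column 415. I'll creep from here.

Call:
step_arm(
  rows=[
    [2, 0.1, 0, 0],
    [2, 0.1, 0, 0],
    [1.5, 0.1, 0, 0],
    [1.5, 0.1, 0, 0],
    [1.5, 0.1, 0, 0],
  ],
)

```text
t: 5.38
ee_pos: [0.5433, -0.068, 0.0731]
ee_rot: [0.542, -0.529, 0.456, -0.467]
ft_force: [-0.4, 1.5, 4.8]
grip_width: 0.0255
```

```bash
python3 st.py
```

```text
t 5.3833 tcp [ 0.5433 -0.068   0.0731] yaw 8.55 tilt [ 0.0234  0.0038 -0.9997] traycoord [-51.6 -66.1] F tray [-0.15  1.55] 4.77 w 0.025517335574544785
```

Call:
step_arm(
  rows=[
    [2, -0.3, 0, 0],
    [2, -0.1, 0, 0],
    [2, 0, 0, 0],
    [2, 0, 0, 0],
    [2, 0, 0, 0],
  ],
)

```text
t: 5.8
ee_pos: [0.5438, -0.0757, 0.0731]
ee_rot: [0.543, -0.53, 0.456, -0.465]
ft_force: [-0.1, 2.4, 3.5]
grip_width: 0.0254
```

Call:
step_arm(
  rows=[
    [2, 0, 0, 0],
    [2, 0, 0, 0],
    [2, 0, 0, 0],
  ],
)

```text
t: 6.05
ee_pos: [0.5446, -0.0815, 0.0731]
ee_rot: [0.543, -0.53, 0.457, -0.465]
ft_force: [0.1, 12.6, 7.3]
grip_width: 0.0257
```

```bash
python3 st.py
```

```text
t 6.05 tcp [ 0.5446 -0.0815  0.0731] yaw 8.68 tilt [ 0.021   0.0071 -0.9998] traycoord [-52.3 -79.7] F tray [ 2.1  12.47] 7.27 w 0.02565346085615973
```

Call:
step_arm(
  rows=[
    [1.5, -0.3, 0, 0],
  ],
)

```text
t: 6.13
ee_pos: [0.5446, -0.0815, 0.0732]
ee_rot: [0.544, -0.529, 0.458, -0.464]
ft_force: [1.3, 11.1, 4.0]
grip_width: 0.0255
```

Call:
step_arm(
  rows=[
    [1.5, -0.1, 0, 0],
    [1.5, 0, 0, 0],
  ],
)

```text
t: 6.3
ee_pos: [0.5446, -0.0814, 0.0731]
ee_rot: [0.545, -0.527, 0.46, -0.463]
ft_force: [-0.3, 8.2, 8.0]
grip_width: 0.026
```

```bash
python3 st.py
```

```text
t 6.3 tcp [ 0.5446 -0.0814  0.0731] yaw 8.57 tilt [ 0.0194  0.0161 -0.9997] traycoord [-52.3 -79.6] F tray [0.95 8.17] 7.97 w 0.02599798775717527
```

Call:
step_arm(
  rows=[
    [2, -0.6, 0, 0],
    [2, -0.4, 0, 0],
  ],
)

```text
t: 6.47
ee_pos: [0.5445, -0.0817, 0.0736]
ee_rot: [0.546, -0.526, 0.462, -0.461]
ft_force: [1.5, 10.1, 4.4]
grip_width: 0.0258
```

Call:
step_arm(
  rows=[
    [2, -0.4, 0, 0],
    [2, -0.4, 0, 0],
  ],
)

```text
t: 6.63
ee_pos: [0.5445, -0.0818, 0.074]
ee_rot: [0.547, -0.524, 0.464, -0.459]
ft_force: [0.4, 9.0, 4.9]
grip_width: 0.0258
```

Call:
step_arm(
  rows=[
    [2.3, -0.2, 0, 0],
    [2.3, -0.2, 0, 0],
    [2.3, -0.2, 0, 0],
    [2.3, -0.2, 0, 0],
  ],
)

```text
t: 6.97
ee_pos: [0.5445, -0.0821, 0.0747]
ee_rot: [0.551, -0.521, 0.468, -0.455]
ft_force: [-0.4, 10.2, 8.2]
grip_width: 0.0258
```

Call:
step_arm(
  rows=[
    [2.3, -0.2, 0, 0],
    [2.3, -0.2, 0, 0],
    [2.3, -0.2, 0, 0],
    [2.3, -0.2, 0, 0],
  ],
)

```text
t: 7.3
ee_pos: [0.5445, -0.0825, 0.0756]
ee_rot: [0.554, -0.517, 0.472, -0.45]
ft_force: [-0.6, 10.9, 7.7]
grip_width: 0.0259
```

```bash
python3 st.py
```

```text
t 7.3 tcp [ 0.5445 -0.0825  0.0756] yaw 8.49 tilt [ 0.0104  0.0588 -0.9982] traycoord [-52.6 -80.7] F tray [ 1.1  10.81] 7.74 w 0.025946741270900252
```

Call:
step_arm(
  rows=[
    [0, -0.3, 0, 0],
    [0, 0, 0, 0],
    [0, 0, 0, 0],
    [0, 0, 0, 0],
    [0, 0, 0, 0],
  ],
  fingers=1,
)

```text
t: 7.72
ee_pos: [0.543, -0.083, 0.0739]
ee_rot: [0.553, -0.518, 0.473, -0.449]
ft_force: [-0.6, -0.6, 0.3]
grip_width: 0.0838
```

```bash
python3 st.py
```

```text
t 7.7167 tcp [ 0.543  -0.083   0.0739] yaw 8.48 tilt [ 0.0066  0.0594 -0.9982] traycoord [-54.2 -80.9] F tray [-0.72 -0.51] 0.34 w 0.08383538998631163
```

Call:
step_arm(
  rows=[
    [0, -24, 0, 0],
    [0, -24, 0, 0],
    [-10, -16, 5, 0],
    [-30, 1, 20, 0],
    [-30, 2, 20, 0],
    [-30, 2, 20, 0],
    [-30, 2, 20, 0],
    [-18, 1, 14, 0],
  ],
)

```text
t: 8.38
ee_pos: [0.6205, 0.0713, 0.1412]
ee_rot: [0.549, -0.516, 0.477, -0.453]
ft_force: [-0.6, -0.9, 0.7]
grip_width: 0.0853
```

Call:
step_arm(
  rows=[
    [0, 0, 0, 0],
    [0, 0, 0, 0],
  ],
)

```text
t: 8.55
ee_pos: [0.6222, 0.0759, 0.1407]
ee_rot: [0.55, -0.517, 0.475, -0.452]
ft_force: [0.1, -0.4, 0.3]
grip_width: 0.0856
```

```bash
python3 - <<'E'
exec(open('st.py').read())
from workcell import eyes
s=wristcam(eyes.snapshot("wrist"),st); cv2.imwrite('pics/w3.png',s["img"][:,:,::-1])
T=eyes.snapshot("top"); import pickle; pickle.dump((s,T),open('w3.pkl','wb'))
p=[.6215,.0773,.086]; c=s["R"]@p+s["t"]; print((s["camera_matrix"]@c/c[2])[:2])
E
```

```text
t 8.55 tcp [0.6222 0.0759 0.1407] yaw 8.02 tilt [ 0.0057  0.0575 -0.9983] traycoord [48.7 63.8] F tray [ 0.04 -0.42] 0.27 w 0.0856324125255564
[284.58398142 236.45242459]
```

View pics/w3.png

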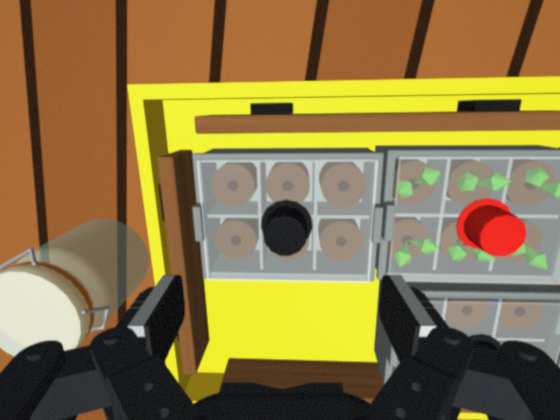

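The corner knob is at (286,232), where it was predicted, and the near left place is empty. I'll go down on it now.

Call:
step_arm(
  rows=[
    [1, 22, 0, -0.015],
    [1, 22, 0, 0],
    [0, 18, 0, 0],
    [0, 8, 0, 0],
    [0, 0, 0, 0],
  ],
)

```text
t: 9.07
ee_pos: [0.622, 0.0695, 0.0701]
ee_rot: [0.552, -0.518, 0.472, -0.451]
ft_force: [-1.0, 0.3, 0.3]
grip_width: 0.085
```

```bash
python3 st.py
```

```text
t 9.0667 tcp [0.622  0.0695 0.0701] yaw 8.41 tilt [ 0.0085  0.0552 -0.9984] traycoord [47.5 57.6] F tray [-0.94  0.49] 0.3 w 0.08504412525501258
```

Call:
step_arm(
  rows=[
    [-8, 1, 0, -0.008],
    [0, 0, 0, 0],
    [0, 0, 0, 0],
  ],
)

```text
t: 9.32
ee_pos: [0.6209, 0.0757, 0.0709]
ee_rot: [0.553, -0.52, 0.47, -0.45]
ft_force: [0.4, 0.5, -0.5]
grip_width: 0.0854
```

```bash
python3 st.py
```

```text
t 9.3167 tcp [0.6209 0.0757 0.0709] yaw 8.72 tilt [ 0.009   0.0548 -0.9985] traycoord [47.3 63.8] F tray [0.43 0.45] -0.47 w 0.0854154706779152
```

Call:
step_arm(
  rows=[
    [-1.5, 0.5, 0, 0],
    [0, 0.3, 0, 0],
    [0, 0.3, 0, 0],
    [0, 0.3, 0, 0],
    [0, 0.2, 0, 0],
    [0, 0, 0, 0],
  ],
  fingers=-1,
  newtons=60,
)

```text
t: 9.82
ee_pos: [0.623, 0.0775, 0.0736]
ee_rot: [0.555, -0.519, 0.468, -0.452]
ft_force: [0.8, 0.2, -2.5]
grip_width: 0.0252
```

```bash
python3 st.py
```

```text
t 9.8167 tcp [0.623  0.0775 0.0736] yaw 8.79 tilt [ 0.016   0.0538 -0.9984] traycoord [49.7 65.3] F tray [0.8  0.04] -2.52 w 0.025242836769934506
```

Call:
step_arm(
  rows=[
    [0, 1, -4, 0],
    [0, 0.3, -8, 0],
    [0, 0.3, -12, 0],
    [0, 0.3, -12, 0],
    [0, 0.3, -12, 0],
    [0, 0.2, -10, 0],
  ],
)

```text
t: 10.32
ee_pos: [0.5706, 0.0682, 0.0736]
ee_rot: [0.559, -0.515, 0.463, -0.457]
ft_force: [1.0, -0.1, 2.2]
grip_width: 0.0252
```

```bash
python3 st.py
```

```text
t 10.3167 tcp [0.5706 0.0682 0.0736] yaw 8.77 tilt [ 0.0338  0.0533 -0.998 ] traycoord [-3.5 64.3] F tray [ 1.02 -0.23] 2.2 w 0.025222522626057734
```

Call:
step_arm(
  rows=[
    [0, 0, -10, 0],
    [0, 0.2, -12, 0],
    [0, 0.2, -11, 0],
    [0, 0.2, -8, 0],
    [0, 0.1, -4, 0],
  ],
)

```text
t: 10.73
ee_pos: [0.5241, 0.0607, 0.0736]
ee_rot: [0.56, -0.513, 0.461, -0.459]
ft_force: [1.0, -0.7, 0.3]
grip_width: 0.0256
```

```bash
python3 st.py
```

```text
t 10.7333 tcp [0.5241 0.0607 0.0736] yaw 8.73 tilt [ 0.0418  0.053  -0.9977] traycoord [-50.6  64. ] F tray [ 0.86 -0.83] 0.28 w 0.025601159618623595
```

Call:
step_arm(
  rows=[
    [0, -0.1, -2, 0],
    [0, -0.1, -2, 0],
    [0, -0.1, -2, 0],
    [0, -0.1, -2, 0],
  ],
)

```text
t: 11.07
ee_pos: [0.5153, 0.0593, 0.0736]
ee_rot: [0.56, -0.512, 0.461, -0.459]
ft_force: [0.9, 0.3, 1.8]
grip_width: 0.0253
```

Call:
step_arm(
  rows=[
    [0, -0.1, -2, 0],
    [0, -0.1, -2, 0],
    [0, -0.1, -2, 0],
  ],
)

```text
t: 11.32
ee_pos: [0.5103, 0.0584, 0.0736]
ee_rot: [0.561, -0.512, 0.46, -0.46]
ft_force: [7.1, 3.9, 0.3]
grip_width: 0.0249
```

```bash
python3 st.py
```

```text
t 11.3167 tcp [0.5103 0.0584 0.0736] yaw 8.69 tilt [ 0.0441  0.0532 -0.9976] traycoord [-64.6  63.8] F tray [7.58 2.77] 0.35 w 0.024949557105532136
```

Call:
step_arm(
  rows=[
    [0, -0.1, -2, 0],
    [0, -0.1, -2, 0],
  ],
)

```text
t: 11.48
ee_pos: [0.51, 0.0581, 0.0744]
ee_rot: [0.563, -0.51, 0.459, -0.462]
ft_force: [6.2, 2.3, -1.7]
grip_width: 0.0254
```

```bash
python3 st.py
```

```text
t 11.4833 tcp [0.51   0.0581 0.0744] yaw 8.64 tilt [ 0.0521  0.0539 -0.9972] traycoord [-65.   63.6] F tray [6.45 1.32] -1.65 w 0.025433653879093375
```

Call:
step_arm(
  rows=[
    [0, 0.4, -3, 0],
    [0, 0.3, -3, 0],
  ],
)

```text
t: 11.65
ee_pos: [0.5097, 0.0578, 0.0748]
ee_rot: [0.565, -0.506, 0.456, -0.465]
ft_force: [8.0, 3.1, -1.7]
grip_width: 0.0252
```

```bash
python3 st.py
```

```text
t 11.65 tcp [0.5097 0.0578 0.0748] yaw 8.57 tilt [ 0.0642  0.0549 -0.9964] traycoord [-65.2  63.3] F tray [8.41 1.84] -1.71 w 0.02524362317907386
```

Call:
step_arm(
  rows=[
    [0, 0.6, -3.7, 0],
    [0, 0.5, -3.7, 0],
  ],
)

```text
t: 11.82
ee_pos: [0.5095, 0.0573, 0.0754]
ee_rot: [0.569, -0.502, 0.452, -0.469]
ft_force: [9.1, 3.1, 0.2]
grip_width: 0.0255
```

Call:
step_arm(
  rows=[
    [0, 0.5, -3.7, 0],
    [0, 0.5, -3.7, 0],
  ],
)

```text
t: 11.98
ee_pos: [0.5091, 0.0567, 0.0762]
ee_rot: [0.572, -0.498, 0.449, -0.473]
ft_force: [8.6, 3.5, 0.4]
grip_width: 0.0253
```

Call:
step_arm(
  rows=[
    [0, 0.5, -3.7, 0],
    [0, 0.5, -3.7, 0],
  ],
)

```text
t: 12.15
ee_pos: [0.5088, 0.0561, 0.0769]
ee_rot: [0.575, -0.494, 0.445, -0.477]
ft_force: [9.6, 4.1, 0.3]
grip_width: 0.0253
```

```bash
python3 st.py
```

```text
t 12.15 tcp [0.5088 0.0561 0.0769] yaw 8.35 tilt [ 0.1089  0.057  -0.9924] traycoord [-66.5  61.8] F tray [10.11  2.59] 0.31 w 0.025308163488380317
```

Call:
step_arm(
  rows=[
    [-0.5, 0.5, -3.8, 0],
    [-0.5, 0.5, -3.8, 0],
    [-0.5, 0.5, -3.8, 0],
    [-0.5, 0.5, -3.8, 0],
  ],
)

```text
t: 12.48
ee_pos: [0.5078, 0.0559, 0.0784]
ee_rot: [0.581, -0.486, 0.436, -0.485]
ft_force: [9.8, 2.3, 0.2]
grip_width: 0.0254
```

```bash
python3 st.py
```

```text
t 12.4833 tcp [0.5078 0.0559 0.0784] yaw 8.26 tilt [ 0.1392  0.0563 -0.9887] traycoord [-67.4  61.7] F tray [10.03  0.71] 0.2 w 0.025414243028980626
```

Call:
step_arm(
  rows=[
    [-0.3, 0.5, -4.1, 0],
    [-0.3, 0.5, -4.1, 0],
    [-0.3, 0.5, -4.1, 0],
  ],
)

```text
t: 12.73
ee_pos: [0.507, 0.0553, 0.0797]
ee_rot: [0.586, -0.48, 0.43, -0.491]
ft_force: [9.6, 3.5, 0.3]
grip_width: 0.0252
```

Call:
step_arm(
  rows=[
    [0, 0.3, 0, 0],
    [0, 0, 0, 0],
    [0, 0, 0, 0],
    [0, 0, 0, 0],
    [0, 0, 0, 0],
  ],
  fingers=1,
)

```text
t: 13.15
ee_pos: [0.5038, 0.0557, 0.0776]
ee_rot: [0.585, -0.482, 0.432, -0.489]
ft_force: [0.1, -0.0, 0.1]
grip_width: 0.0835
```

```bash
python3 st.py
```

```text
t 13.15 tcp [0.5038 0.0557 0.0776] yaw 8.22 tilt [ 0.1566  0.0568 -0.986 ] traycoord [-71.4  62.2] F tray [ 0.09 -0.03] 0.07 w 0.08348557487786437
```

Call:
step_arm(
  rows=[
    [0, -25, 0, 0],
    [0, -25, 0, 0],
    [24, 0, 24, -0.01],
    [26, 0, 26, 0],
    [26, 0, 26, 0],
    [26, 0, 26, 0],
    [26, 0, 26, 0],
    [0, 0, 0, 0],
  ],
)

```text
t: 13.82
ee_pos: [0.6388, -0.0567, 0.1408]
ee_rot: [0.586, -0.488, 0.432, -0.482]
ft_force: [0.5, -0.7, 1.0]
grip_width: 0.0855
```

```bash
python3 - <<'E'
exec(open('st.py').read())
from workcell import eyes; import pickle
s=wristcam(eyes.snapshot("wrist"),st); cv2.imwrite('pics/w4.png',s["img"][:,:,::-1])
T=eyes.snapshot("top"); S=eyes.snapshot("scene"); pickle.dump((s,T,S),open('w4.pkl','wb'))
u,_=blob(S,(283,227),'red'); u2,n=blob(s,(280,235),'red',120); print(u,u2,n,onplane(S,u,.0705),onplane(s,u2,.08),tri(S,u,s,u2))
E
```

```text
t 13.8167 tcp [ 0.6388 -0.0567  0.1408] yaw 9.04 tilt [ 0.1431  0.0584 -0.988 ] traycoord [ 44.6 -69.7] F tray [ 0.4  -0.81] 1.02 w 0.08554577559039114
[282.18181818 227.28571429] [280.6555953  234.21512519] 1957 [ 0.64205434 -0.05426511  0.0705    ] [ 0.64527934 -0.05253913  0.08      ] (array([ 0.64294629, -0.05346176,  0.07123171]), np.float64(0.0019325373339095107))
```

View pics/w4.png

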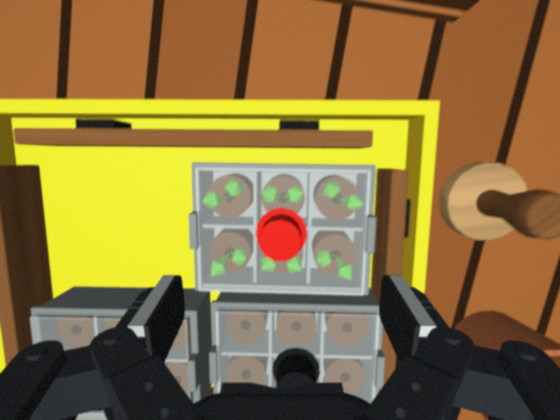

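The red knob is at (281,234), where it was, and the far left place is empty. I'll go down on it.

Call:
step_arm(
  rows=[
    [-2, 22, -2, 0],
    [-2, 22, -2, 0],
    [0, 18, -2, 0],
    [0, 10, 0, 0],
    [0, 0, 0, 0],
  ],
)

```text
t: 14.38
ee_pos: [0.6298, -0.0389, 0.0652]
ee_rot: [0.586, -0.491, 0.435, -0.476]
ft_force: [-0.5, 0.3, -0.1]
grip_width: 0.0852
```

```bash
python3 st.py
```

```text
t 14.3833 tcp [ 0.6298 -0.0389  0.0652] yaw 9.33 tilt [ 0.1312  0.0646 -0.9892] traycoord [ 38.4 -50.8] F tray [-0.42  0.33] -0.07 w 0.08515729818094127
```

Call:
step_arm(
  rows=[
    [8, -2, 5, 0.005],
    [8, -1, 5, 0],
    [0, 0, 0, 0],
    [0, 0, 0, 0],
  ],
)

```text
t: 14.72
ee_pos: [0.6427, -0.0534, 0.0718]
ee_rot: [0.585, -0.49, 0.436, -0.477]
ft_force: [1.2, -0.2, -0.2]
grip_width: 0.0851
```

```bash
python3 st.py
```

```text
t 14.7167 tcp [ 0.6427 -0.0534  0.0718] yaw 9.13 tilt [ 0.1322  0.0645 -0.9891] traycoord [ 48.9 -67.1] F tray [ 1.18 -0.42] -0.19 w 0.08514073865088699
```

Call:
step_arm(
  rows=[
    [0, 0.5, -0.3, 0],
    [0, 0.4, -0.3, 0],
    [0, 0.4, -0.3, 0],
    [0, 0.3, 0, 0],
    [0, 0.2, 0, 0],
    [0, 0, 0, 0],
  ],
  fingers=-1,
  newtons=50,
)

```text
t: 15.22
ee_pos: [0.644, -0.0548, 0.0732]
ee_rot: [0.586, -0.489, 0.434, -0.48]
ft_force: [-0.2, -0.4, -2.3]
grip_width: 0.0259
```

```bash
python3 st.py
```

```text
t 15.2167 tcp [ 0.644  -0.0548  0.0732] yaw 9.09 tilt [ 0.138   0.0626 -0.9885] traycoord [ 50.  -68.7] F tray [-0.26 -0.4 ] -2.35 w 0.025917556120579124
```

Call:
step_arm(
  rows=[
    [-4, 1.2, 0, 0],
    [-8, 0.7, 0, 0],
    [-12, 0.7, 0, 0],
    [-12, 0.7, 0, 0],
    [-12, 0.7, 0, 0],
    [-10, 0.5, 0, 0],
  ],
)

```text
t: 15.72
ee_pos: [0.6372, 0.0041, 0.0732]
ee_rot: [0.586, -0.487, 0.432, -0.483]
ft_force: [-0.1, -1.3, 1.7]
grip_width: 0.0256
```

```bash
python3 st.py
```

```text
t 15.7167 tcp [0.6372 0.0041 0.0732] yaw 8.92 tilt [ 0.1447  0.059  -0.9877] traycoord [52.4 -9.4] F tray [-0.29 -1.29] 1.72 w 0.02557580286783423
```

Call:
step_arm(
  rows=[
    [-8, 0.3, -1, 0],
    [-12, 0.5, -1, 0],
    [-12, 0.5, -1, 0],
    [-12, 0.5, -0.7, 0],
    [-10, 0.5, -0.5, 0],
    [-5, 0.2, -0.3, 0],
  ],
)

```text
t: 16.22
ee_pos: [0.622, 0.0712, 0.0732]
ee_rot: [0.587, -0.487, 0.431, -0.482]
ft_force: [1.0, -2.0, 2.8]
grip_width: 0.0256
```

```bash
python3 st.py
```

```text
t 16.2167 tcp [0.622  0.0712 0.0732] yaw 9.13 tilt [ 0.1464  0.0597 -0.9874] traycoord [47.7 59.2] F tray [ 0.65 -2.08] 2.82 w 0.025624174189716888
```

Call:
step_arm(
  rows=[
    [-2.5, 0, 0, 0],
    [-2.5, 0, 0, 0],
    [-2, 0, 0, 0],
    [-2, 0, 0, 0],
  ],
)

```text
t: 16.55
ee_pos: [0.6197, 0.0822, 0.0732]
ee_rot: [0.587, -0.488, 0.43, -0.482]
ft_force: [0.3, -1.5, 3.9]
grip_width: 0.0256
```

```bash
python3 st.py
```

```text
t 16.55 tcp [0.6197 0.0822 0.0732] yaw 9.24 tilt [ 0.1454  0.0597 -0.9876] traycoord [47.2 70.4] F tray [ 0.05 -1.48] 3.9 w 0.02557226700502021
```

Call:
step_arm(
  rows=[
    [-2, -0.1, 0, 0],
    [-2, 0, 0, 0],
  ],
)

```text
t: 16.72
ee_pos: [0.619, 0.0857, 0.0732]
ee_rot: [0.587, -0.488, 0.431, -0.482]
ft_force: [0.3, -1.3, 2.6]
grip_width: 0.0254
```

Call:
step_arm(
  rows=[
    [-2, 0, 0, 0],
    [-2, 0, 0, 0],
  ],
)

```text
t: 16.88
ee_pos: [0.6185, 0.0893, 0.0732]
ee_rot: [0.586, -0.488, 0.431, -0.482]
ft_force: [0.5, -1.8, 2.7]
grip_width: 0.0256
```

```bash
python3 st.py
```

```text
t 16.8833 tcp [0.6185 0.0893 0.0732] yaw 9.11 tilt [ 0.1449  0.0591 -0.9877] traycoord [47.  77.6] F tray [ 0.21 -1.82] 2.69 w 0.02563021695832473
```

Call:
step_arm(
  rows=[
    [-2, 0, 0, 0],
    [-2, 0, 0, 0],
  ],
)

```text
t: 17.05
ee_pos: [0.6182, 0.0919, 0.0733]
ee_rot: [0.586, -0.488, 0.43, -0.483]
ft_force: [0.6, -12.6, 2.0]
grip_width: 0.0257
```

Call:
step_arm(
  rows=[
    [-2, 0, 0, 0],
    [-1.5, 0, 0, 0],
  ],
)

```text
t: 17.22
ee_pos: [0.6182, 0.0918, 0.0733]
ee_rot: [0.585, -0.49, 0.428, -0.484]
ft_force: [1.0, -6.1, 2.2]
grip_width: 0.0258
```

```bash
python3 st.py
```

```text
t 17.2167 tcp [0.6182 0.0918 0.0733] yaw 9.24 tilt [ 0.1462  0.0508 -0.9879] traycoord [47.1 80.1] F tray [ 0.09 -6.15] 2.19 w 0.025832293235424623
```

Contact is at tray y ≈ 80. I'll hold at about 10 N.

Call:
step_arm(
  rows=[
    [-2.4, 0, 0, 0],
    [-2.4, 0, 0, 0],
  ],
)

```text
t: 17.38
ee_pos: [0.6182, 0.092, 0.0736]
ee_rot: [0.583, -0.492, 0.426, -0.486]
ft_force: [-0.4, -11.1, 4.0]
grip_width: 0.0257
```

Call:
step_arm(
  rows=[
    [-2.5, 0, 0, 0],
    [-2.5, 0, 0, 0],
  ],
)

```text
t: 17.55
ee_pos: [0.6182, 0.0922, 0.074]
ee_rot: [0.582, -0.494, 0.424, -0.488]
ft_force: [0.5, -11.1, 3.4]
grip_width: 0.0256
```

Call:
step_arm(
  rows=[
    [-2.4, 0, 0, 0],
    [-2.4, 0, 0, 0],
    [-2.4, 0, 0, 0],
    [-2.4, 0, 0, 0],
  ],
)

```text
t: 17.88
ee_pos: [0.6181, 0.0925, 0.0748]
ee_rot: [0.579, -0.497, 0.421, -0.491]
ft_force: [-0.8, -9.9, 3.4]
grip_width: 0.0256
```

Call:
step_arm(
  rows=[
    [-2.4, 0, 0, 0],
    [-2.4, 0, 0, 0],
    [-2.4, 0, 0, 0],
  ],
)

```text
t: 18.13
ee_pos: [0.6181, 0.0927, 0.0754]
ee_rot: [0.577, -0.499, 0.418, -0.494]
ft_force: [0.9, -10.7, 4.4]
grip_width: 0.0261
```

Call:
step_arm(
  rows=[
    [0, 0, 0, 0],
    [0, 0, 0, 0],
    [0, 0, 0, 0],
    [0, 0, 0, 0],
    [0, 0, 0, 0],
  ],
  fingers=1,
)

```text
t: 18.55
ee_pos: [0.6153, 0.0934, 0.0729]
ee_rot: [0.575, -0.501, 0.42, -0.492]
ft_force: [-0.2, -0.2, 0.3]
grip_width: 0.0836
```

Call:
step_arm(
  rows=[
    [0, -25, 0, 0],
    [0, -25, 0, 0],
    [0, -30, 0, 0],
    [0, -30, 0, 0],
    [0, -20, -30, 0],
    [0, 0, -35, 0],
    [0, 0, -35, 0],
    [0, 0, 0, 0],
  ],
)

```text
t: 19.22
ee_pos: [0.4923, 0.0778, 0.1885]
ee_rot: [0.575, -0.503, 0.422, -0.488]
ft_force: [-0.7, 1.1, -0.7]
grip_width: 0.0856
```

```bash
python3 - <<'E'
exec(open('st.py').read())
from workcell import eyes; import pickle
T=eyes.snapshot("top"); S=eyes.snapshot("scene"); s=wristcam(eyes.snapshot("wrist"),st); pickle.dump((s,T,S),open('w5.pkl','wb'))
z=lambda i,a,b,c,d:cv2.resize(i[a:b,c:d,::-1],(400,300),interpolation=cv2.INTER_CUBIC)
cv2.imwrite('pics/f.png',np.hstack([np.vstack([z(T["img"],135,270,190,370),z(S["img"],165,270,220,360)]),np.vstack([z(s["img"],0,420,0,560),z(T["img"],0,420,0,560)])]))
E
```

```text
t 19.2167 tcp [0.4923 0.0778 0.1885] yaw 9.65 tilt [ 0.1362  0.0181 -0.9905] traycoord [-79.3  85.9] F tray [-0.49  1.17] -0.7 w 0.08559320530293682
```

View pics/f.png

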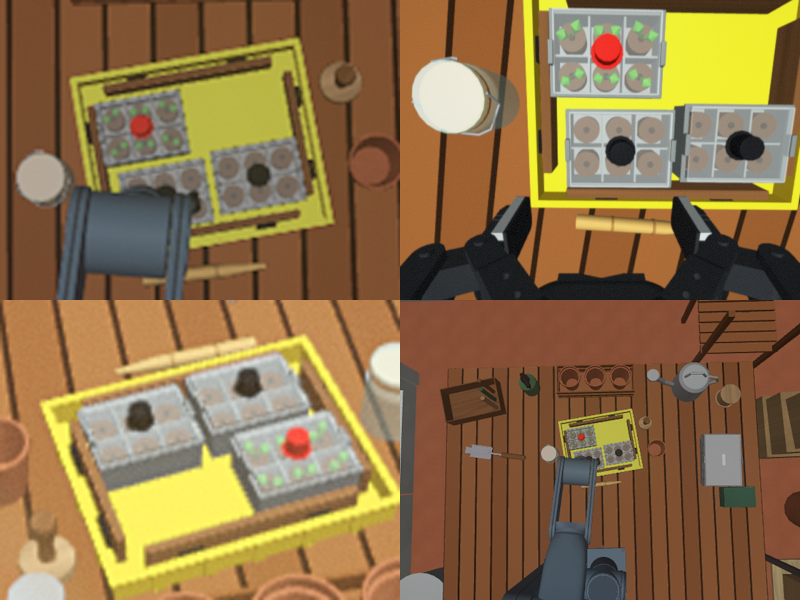

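The final views show the red knob tray in the far left place against the left strip, the corner tray in the near left and the side tray in the near right. The bystanders are in place. I'll do one numeric check before handing in.

```bash
python3 - <<'E'
from h import *; import pickle
s,T,S=pickle.load(open('w5.pkl','rb')); c0=np.array([.584,.0053]); y=np.radians(8.9); A=np.array([[np.cos(y),np.sin(y)],[-np.sin(y),np.cos(y)]])
for n,k,b,e in(("red","red",(324,214),(46,80)),("corner","black",(307,193),(-65,64)),("side","black",(269,204),(-52,-80))):
    # expected pixel from expected tray coordinates
    p=np.r_[A.T@(np.array(e)/1e3)+c0,.0705]; q=S["R"]@p+S["t"]; g=(S["camera_matrix"]@q/q[2])[:2].round().astype(int)
    u,m=blob(S,tuple(g),k); print(n,g,u,m,(A@(onplane(S,u,.0705)[:2]-c0)*1e3).round(1),"expected",e)
E
```

```text
red [324 215] [323.54285714 214.91428571] 70 [44.4 79.3] expected (46, 80)
corner [307 193] [306.46551724 193.87931034] 58 [-63.7  61.6] expected (-65, 64)
side [269 206] [268.59090909 205.60606061] 66 [-55.8 -79.2] expected (-52, -80)
```

```bash
python3 -c "
from workcell import sign_off; print(sign_off())"
```

```text
the job is handed in; nothing more can be done
None
```

The sprouted tray (red knob) now stands in the far left corner by the French doors, against the left strip. I handed the job in at about 19 s, with the gripper open and clear of everything.

I slid the trays by their knobs in the order you asked: the side tray to the near right place, the corner tray to the near left, then the sprouted one to the far left.

| Tray | Pushed against | Hold force | Hold time | Knob position in tray axes (expected) |
|---|---|---|---|---|
| Side | right strip | 9–11 N | about 0.8 s | y −79 mm (−80) |
| Corner | near strip | 9–10.5 N | about 0.9 s | x −64 mm (−65) |
| Sprouted | left strip | 10–11 N | about 0.8 s | y +79 mm (+80) |

- **Force peaks:** the highest reading was about 12.6 N at first contact, on both the side and the sprouted tray. That is just over the 9–12 N band but under the 16 N limit. Forces were read only at the end of each move, so a short peak in between could have been missed.
- **Fit across the slide:** sideways, the knobs were 2–4 mm off what I expected. That is about the camera error and within the free play.
- **Tool tilt:** the tool leaned up to about 9° during the pushes, and the interface gives no way to correct that. While gripping, the tool also pulled up or pressed down on the knobs with a few newtons (at most about 8 N down). The lids look seated in the final pictures.
- **Everything else:** in the final views the other things on the table look unmoved. I did not measure them.

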